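# Reassemble the hotplate burner

## Robot

A 7-joint arm with a two-finger parallel gripper is mounted at the origin on the work surface. World frame = base frame: x ahead of the robot, y to its left, z up, the work surface at z = 0. Lengths are in mm, angles in rad, forces in N, time in s.
With the tool pointing down it reaches from about 350 to 900 mm from the base axis. Payload 8.1 kg.
Tool frame: the origin (TCP) lies midway between the tips of the shut fingers; the grasp point (between the pads) lies 19 mm behind it; z points along the fingers, y is the direction in which the jaws open and shut (so a half turn about z gives the same grasp; the last joint's range is limited). The gripper opens to 92 mm and grips with 3 to 60 N. Pads are 19 mm wide; open, the fingers measure 130 mm over their backs; the gripper's body (75 mm by 190 mm) begins 47 mm behind the grasp point.
Start: joints at [1.182, 0.434, 0.025, 1.573, -0.012, 1.134, -0.075], TCP at [176.179, -599.669, 226.742] pointing down, gripper open.
Joint ranges: [-2.62, 2.62], [-0.44, 2.09], [-1.27, 1.32], [0.08, 2.57], [-1.32, 4.46], [0.12, 2], [-2.74, 2.74]. Speed limits (rad/s): [2.22, 2.22, 3.01, 3.01, 3.14, 3.14, 3.14].

## Interface

Orientations are given as a unit quaternion [w, x, y, z].
In Python, from plant import state, snapshot, hand_in gives the robot as it stands.
- The arm moves only by the shell command python3 -m crank 'ROWS' [OPENING] [FORCE]. ROWS is JSON, a list of rows, each an object with "translation": the shift along the tool's x, y, z in cm, a list of three; "roll": the turn about the tool's z in degrees. In form: [{"translation": [x, y, z], "roll": roll}, ...]. A call has 1 to 20 rows; each row shifts and turns the pose as measured when the row begins, along the tool's axes as they then stand; what a row does not reach is not made up. A row lasts 1/8 s, in which the tool goes at most 62.5 mm and 10.7 degrees, less where a joint would pass 70% of its speed; a pose out of reach is approached as far as the arm can. A call with a gripper value outside its range is refused whole. OPENING is the opening, from 0 (shut) to 1 (fully open), set as the call begins (- or left out, the last holds). The fingers move at their own pace and stop on an object; FORCE is the grip in N (left out, the last holds). Time passes only in rows, so rows that do not move let the fingers close. It gives the time, the measured TCP pose, the force and the opening at its end, in the units of the state.
- state(): the state, without advancing time (a new reading comes with each control period).
- snapshot(name): name is "scene" or "top" or "wrist"; returns a dict with "frame" (480x640x3 uint8, blue, green, red), "depth" (480x640 float32, mm along the optical axis (not along the pixel's ray), 0 where there is no reading), "fx", "fy", "cx", "cy" (pixels), "pose" (4x4, takes a point from camera to world coordinates); the wrist camera has in their place "hand_eye" (4x4, takes a point from camera to tool coordinates, whose origin is the TCP and whose axes are the flange's). Camera axes: x right, y down, z forward; pixel columns grow to the right and rows downward; lengths in mm; the calibration is good to about 2 mm. A picture is of the moment at which its call begins: read the wrist's pose just before it.
- hand_in(): hands the job in, once; it reports no verdict.
The state is a dict: "time": time; "joints": joint angles; "qd": joint speeds; "tau": joint torques, N m; "tcp_pos": TCP position; "tcp_rot": TCP orientation; "contact_force": force on the tool from outside, world axes, zero at the start; "torque": the same for the moment, N m; "width": finger opening in mm.
Only numpy, scipy, OpenCV 4.12 (cv2) and the standard library are available. Lean on these libraries where they do the work, as an engineer would, in place of code of your own. Each camera call takes 0.05 s, during which the arm holds its last target. There are 200 camera calls.

## Task

Put the washed burner of the gas hotplate back together: take the aluminium burner head from the wooden drying block, slide its stem fully down into the open brass gas tube of the hotplate until the head sits flat on the tube, and let go. Then set the red burner cap, red side up, into the round recess on top of the head so that it lies flat. Lower both parts in gently rather than dropping them, and leave the bowl, masher and steamer pot where they are.

Things in the scene. Friction and masses are not known exactly. Their poses are not given: they have to be found in the camera images.
- head_center (a point): Burner head, bare aluminium, loose, 98 mm tall, 0.2 to 0.4 kg. This point: on its axis half-way up; z up. Stem below: 32 mm diameter, 70 mm long, foot bevelled to 25 mm. Crown on top: 58 mm diameter, 28 mm tall (21 to 49 mm above this point), grip it across. Starts upright in the drying block, stem foot on the table, crown's underside 30 mm above the block.
- head_rim (a point): Same burner head: centre of its top rim, 49 mm above head_center; z up the axis. Inside this rim the crown's top has an open round recess 47 mm in diameter and 10 mm deep, for the cap.
- cap_center (a point): Burner cap, loose, 21 mm tall, 0.13 to 0.25 kg. This point: on its axis half-way up; z up. Red disc on top: 66 mm diameter, 14 mm thick (3.5 mm below to 10.5 mm above this point), grip it across. Dark spigot below: 44 mm diameter, 7 mm deep, bevelled. Seated, the disc's underside lies on the head's rim, this point 3.5 mm above head_rim. Starts flat on the table, red side up.
- tube_mouth (a point): Centre of the mouth of the upright brass gas tube in the hotplate's empty burner, fixed, z up, 100 mm above the table: bore 35 mm, 88 mm deep, outside 52 mm, rim 15 mm above the steel hotplate top. With the stem fully home the crown's underside rests on this rim and head_rim is 28 mm above this point. The empty burner may be the left or the right one.
- full_burner: The hotplate's other burner, complete, with a dark cap and a pan support of four dark bars, about 205 mm across, reaching 152 mm above the table; fixed. Origin at table height under its centre, z up; the brass tube is 210 mm from it along the hotplate's length (y axis, either way).
- hotplate: White chassis of the two-burner gas hotplate, 270 mm deep (x), 430 mm long (y), 85 mm tall, knobs on its -x face sticking out 25 mm; fixed. Origin at table height under its centre.
- drying_block: Square wooden block 90 x 90 x 40 mm tall with a 40 mm through hole in its centre, in which the burner head's stem stands loosely; fixed. Origin under its centre, on the table.
- bowl: Green melamine bowl, 144 mm wide, 60 mm tall, loose bystander; origin under its centre.
- masher: Wooden bean masher standing on its head, 72 mm wide at the foot, 255 mm tall, loose bystander; origin under its centre.
- pot: Aluminium steamer pot, 208 mm wide (266 mm over its two handles), 135 mm tall, loose bystander; origin under its centre.
There are look-alikes about, which are no part of the job. Of the things shaped like the part that bears head_center, the aluminium one is meant. There is more than one size of the part that bears cap_center; the job needs the middle-sized.

How it is judged (in metres and radians):
On the way, in this order (a step that is already met when the one before it is completed fails the run):
1. the burner head's stem is fully down in the gas tube, the head sits flat on the tube, let go (horizontal distance between head_rim and tube_mouth below 0.004 m and z of head_rim in the frame of tube_mouth between 0.0255 and 0.0305 m and angle between head_rim's own z axis and vertical below 0.05 rad and contact force between the fingers and burner_head below 0.3 N), for 0.2 s.
2. the cap lies flat in the head's recess, let go (horizontal distance between head_rim and tube_mouth below 0.004 m and z of head_rim in the frame of tube_mouth between 0.0255 and 0.0305 m and angle between each of head_rim, cap_center's own z axis and vertical below 0.05 rad and horizontal distance between cap_center and head_rim below 0.004 m and z of cap_center in the frame of head_rim between 0.001 and 0.006 m and contact force between the fingers and burner_cap below 0.3 N), for 0.2 s.
At the end, for the whole second after the job is handed in: Head in tube: axis within 4 mm, rim 25.5 to 30.5 mm above the tube mouth, tilt under 0.05 rad. Cap in the head recess, red side up: within 4 mm of the head axis, its centre 1 to 6 mm above the rim, tilt under 0.05 rad. Both let go and at rest (all of step 2 and linear speed of each of burner_head, burner_cap below 0.02 m/s and contact force between the fingers and burner_head below 0.3 N); the robot touches nothing.
It fails at once if the burner head is dropped into the tube (over 0.5 m/s within it) (horizontal distance between head_rim and tube_mouth below 0.012 m and z of head_rim in the frame of tube_mouth below 0.095 m and linear speed of burner_head above 0.5 m/s).
It fails at once if the cap is dropped onto the head (over 0.5 m/s just above it) (horizontal distance between cap_center and head_rim below 0.03 m and z of cap_center in the frame of head_rim below 0.03 m and linear speed of burner_cap above 0.5 m/s).
It fails at once if the green bowl is moved more than 20 mm or tipped (distance of bowl from where it was at the start of the episode above 0.02 m or angle between bowl's own z axis and vertical above 0.3 rad).
It fails at once if the bean masher is moved more than 20 mm or tipped (distance of masher from where it was at the start of the episode above 0.02 m or angle between masher's own z axis and vertical above 0.3 rad).
It fails at once if the steamer pot is moved more than 20 mm or tipped (distance of pot from where it was at the start of the episode above 0.02 m or angle between pot's own z axis and vertical above 0.3 rad).
It also fails if it takes over 72 s, if anything falls off the work surface, if the arm or the gripper's body presses on something with over 40 N, if the wrist force passes 120 N, or if a joint passes its speed limit or range.

## Working session

There is one attempt and no reset: what is moved stays moved. The work goes in short steps, Python scripts to look and compute and a shell command to move; the robot and the scene stay as the last step left them, time stands still between calls to the robot, and variables do not carry over. Pictures are saved under pics/ and viewed, about 8 in all and at most 12, crops included, and the job is handed in when it is done.

```bash
mkdir -p pics; ls; python3 - <<'E'
from plant import state,snapshot
import cv2,numpy as np,pickle
s=state();print({k:np.round(v,3) for k,v in s.items()})
for n in("scene","top"):
    d=snapshot(n);pickle.dump(d,open(n+'.pkl','wb'));cv2.imwrite(f'pics/{n}.png',d['frame'])
    print(n,d['fx'],d['cx'],d['cy'],np.round(d['pose'],3).tolist(), (d['depth']>0).mean())
E
```

```text
pics
{'time': np.float64(0.0), 'joints': array([ 1.182,  0.435,  0.025,  1.574, -0.012,  1.134, -0.075]), 'qd': array([0.   , 0.001, 0.   , 0.   , 0.   , 0.001, 0.   ]), 'tau': array([-1.0000e-03, -6.6784e+01,  9.8500e-01, -3.1445e+01, -6.0000e-02,
        4.3000e-02,  0.0000e+00]), 'tcp_pos': array([ 176.005, -599.166,  225.945]), 'tcp_rot': array([-0.001,  0.99 ,  0.142, -0.   ]), 'contact_force': array([-0.933,  0.035, -0.647]), 'torque': array([-0.01 ,  0.004,  0.032]), 'width': np.float64(91.654)}
scene 502.40472735707607 321.41260856676695 244.5864320537569 [[0.149, 0.578, -0.802, 1541.434], [0.989, -0.084, 0.124, -306.131], [0.004, -0.812, -0.584, 820.241], [0.0, 0.0, 0.0, 1.0]] 0.9959212239583334
top 513.5984262042717 317.6489916537432 226.6485568890697 [[0.043, -0.979, 0.201, 274.08], [-0.999, -0.041, 0.013, -146.601], [-0.005, -0.201, -0.98, 1256.862], [0.0, 0.0, 0.0, 1.0]] 0.9960123697916666
```

View pics/top.png

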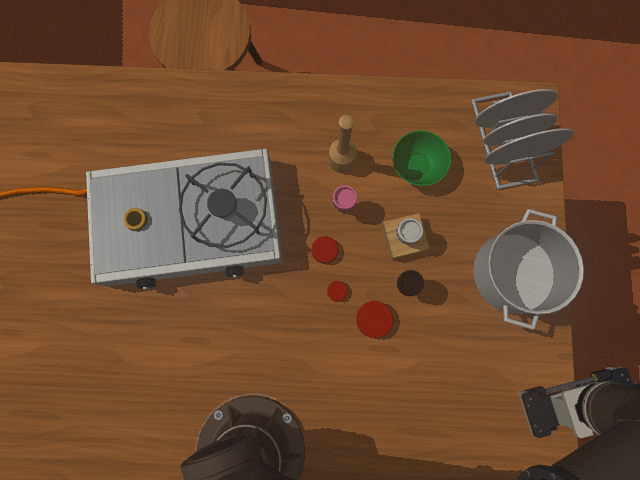

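View pics/scene.png

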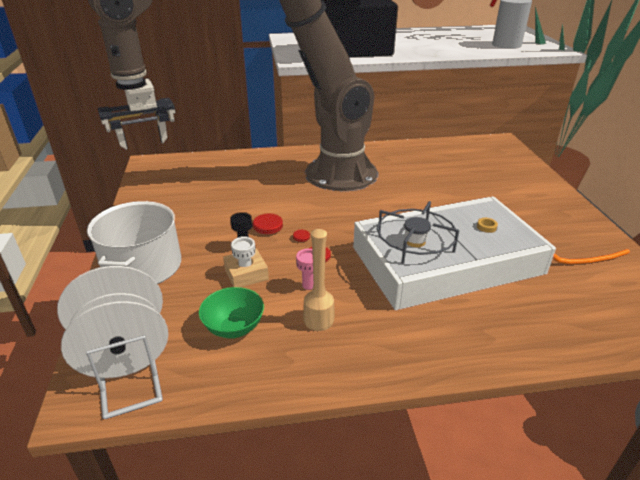

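The top view shows the tube at (135,219), the aluminium head in its block at (410,231) and the middle cap at (325,250). The other red caps are at (338,291) (small) and (375,320) (large). The look-alike heads are pink at (345,198) and black at (410,283). The full burner is at (222,203), the masher at (343,140), the bowl at (421,158) and the pot on the right.

```bash
cat > h.py <<'E'
import numpy as np,cv2
def pix(d,P,uv,z):
    """cast pixels onto plane z"""
    uv=np.atleast_2d(uv).astype(float)
    r=np.c_[(uv[:,0]-d['cx'])/d['fx'],(uv[:,1]-d['cy'])/d['fy'],np.ones(len(uv))]@P[:3,:3].T
    o=P[:3,3]; return o+r*((z-o[2])/r[:,2])[:,None]
def cloud(d,P):
    v,u=np.mgrid[:480,:640]; z=d['depth']
    c=np.stack([(u-d['cx'])/d['fx']*z,(v-d['cy'])/d['fy']*z,z],-1)
    w=c@P[:3,:3].T+P[:3,3]; w[z==0]=np.nan; return w
def circ(p):
    A=np.c_[2*p,np.ones(len(p))]; s=np.linalg.lstsq(A,(p**2).sum(1),rcond=None)[0]
    return s[:2],np.sqrt(s[2]+s[:2]@s[:2])
def hull_circ(d,P,mask,z):
    c=max(cv2.findContours(mask.astype(np.uint8),cv2.RETR_EXTERNAL,cv2.CHAIN_APPROX_NONE)[0],key=cv2.contourArea)
    c=cv2.convexHull(c)[:,0]
    w=pix(d,P,c,z)[:,:2]; return cv2.minEnclosingCircle(w.astype(np.float32)),circ(w)
E
python3 - <<'E'
import pickle;from h import *
for n in('top','scene'):
    d=pickle.load(open(n+'.pkl','rb'));P=d['pose'];w=cloud(d,P);hsv=cv2.cvtColor(d['frame'],cv2.COLOR_BGR2HSV)
    red=((hsv[...,0]<6)|(hsv[...,0]>174))&(hsv[...,1]>180)&(hsv[...,2]>60)&(w[...,2]>8)&(w[...,2]<40)
    k,l,st,ce=cv2.connectedComponentsWithStats(red.astype(np.uint8))
    for i in range(1,k):
        if st[i,4]>60: print(n,'red',ce[i].round(),st[i,4],[ (np.round(a,1),round(float(b),1)) for a,b in hull_circ(d,P,l==i,21)],'z',np.nanmedian(w[...,2][l==i]))
    # clusters by height
    for lab,(x0,y0,x1,y1),lo,hi,z in ([('tube',(110,195,160,245),92,110,100),('head',(390,210,432,250),90,106,98),('pink',(325,180,362,215),60,140,98),('block',(375,205,440,265),34,47,40),('masher',(325,105,362,172),5,300,0),('bowl',(385,125,460,190),50,70,60),('pot',(465,200,590,340),125,150,135),('black',(392,265,430,300),60,140,98),('full',(170,155,275,255),140,165,152)] if n=='top' else []):
        m=np.zeros((480,640),bool);m[y0:y1,x0:x1]=1;m&=(w[...,2]>lo)&(w[...,2]<hi)
        q=w[m];print(lab,m.sum(),[(np.round(a,1),round(float(b),1)) for a,b in hull_circ(d,P,m,z)],'cloud mid',np.round((np.percentile(q,2,0)+np.percentile(q,98,0))/2,1),'z',np.percentile(q[:,2],[5,50,95]).round(1))
    if n=='scene':
        for lab,lo,hi in(('head',92,104),):
            m=(w[...,2]>lo)&(w[...,2]<hi);m[:, :225]=0;m[:,260:]=0;m[:200]=0;m[260:]=0
            print(lab,m.sum(),np.nanmean(w[m],0))
        m=(w[...,2]>93)&(w[...,2]<108);m[:,:470]=0;m[:,505:]=0;m[:210]=0;m[240:]=0
        q=w[m];print('tube',m.sum(),(q.min(0)+q.max(0))/2,q.max(0)-q.min(0), hull_circ(d,P,m,100))
    # hotplate edge direction
    if n=='top':
        m=(w[...,2]>78)&(w[...,2]<92);m[:,:80]=0;m[:,290:]=0;m[:140]=0;m[290:]=0
        c=pix(d,P,np.argwhere(m)[:,::-1],85)[:,:2];print('hotplate',cv2.minAreaRect(c.astype(np.float32)))
        m=(w[...,2]>35)&(w[...,2]<46);m[:,:375]=0;m[:,440:]=0;m[:205]=0;m[265:]=0
        print('block',cv2.minAreaRect(pix(d,P,np.argwhere(m)[:,::-1],40)[:,:2].astype(np.float32)))
E
```

```text
top red [324. 249.] 521 [(array([ 472.6, -148.3]), 32.5), (array([ 472.4, -148.5]), 31.8)] z 21.944935821695708
top red [337. 291.] 296 [(array([ 373.7, -182.5]), 23.7), (array([ 373.5, -182.7]), 23.4)] z 16.700022873233706
top red [374. 319.] 944 [(array([ 310.5, -273.8]), 43.1), (array([ 310.3, -273.4]), 42.3)] z 28.44342346534529
tube 260 [(array([511.9, 293.7]), 28.5), (array([513.1, 293.2]), 26.5)] cloud mid [513.  293.4  98.9] z [ 93.3 100.9 104.4]
head 286 [(array([ 512.4, -342.1]), 30.1), (array([ 512.6, -342.6]), 29.1)] cloud mid [ 512.7 -342.9   96.3] z [ 90.3  95.9 101.6]
pink 529 [(array([ 582.7, -190.7]), 31.9), (array([ 582.8, -189.7]), 30.5)] cloud mid [ 584.7 -189.5   88.3] z [ 82.9  90.6 100.6]
block 848 [(array([ 512.6, -342.8]), 62.7), (array([ 511.8, -342.3]), 58.8)] cloud mid [ 512.1 -342.4   40.5] z [36.6 40.9 44.7]
masher 1185 [(array([ 757.2, -178.1]), 79.5), (array([ 758.8, -183.5]), 68.2)] cloud mid [ 756.8 -182.7  129.1] z [  6.4  78.9 250.5]
bowl 519 [(array([ 703.1, -375.8]), 71.6), (array([ 703.1, -375.8]), 71.2)] cloud mid [ 702.6 -375.6   57.7] z [51.3
[... 415 characters left out ...]
220703125, 190.51583862304688), (270.8883361816406, 435.8139343261719), 10.055914878845215)
block ((512.4998779296875, -342.9156188964844), (90.86103820800781, 90.80606079101562), 16.181716918945312)
scene red [268. 223.] 470 [(array([ 315.5, -272.6]), 52.6), (array([ 316.2, -274.2]), 48.2)] z 26.87449183863322
scene red [301. 235.] 150 [(array([ 389.6, -185.3]), 26.7), (array([ 389.5, -186. ]), 25.2)] z 15.18634847513215
head 282 [ 461.76388225 -345.92812523   96.19496223]
tube 159 [514.92778574 291.66090138  98.46481742] [55.9552993  51.3297878  10.84751313] (((517.7918090820312, 288.8079833984375), 30.084442138671875), (array([518.69363122, 289.81175014]), np.float64(28.195892344301225)))
```

```bash
python3 -m crank '[{"translation":[3.95,-1.51,0.3],"roll":0},{"translation":[3.95,-1.51,0],"roll":0},{"translation":[3.95,-1.51,0],"roll":0},{"translation":[3.95,-1.51,0],"roll":0},{"translation":[3.95,-1.51,0],"roll":0},{"translation":[3.95,-1.51,0],"roll":0},{"translation":[3.95,-1.51,0],"roll":0},{"translation":[3.95,-1.51,0],"roll":0},{"translation":[3.95,-1.51,0],"roll":0},{"translation":[3.95,-1.51,0],"roll":0},{"translation":[0,0,0],"roll":0}]' 1
python3 - <<'E'
from h import *;from plant import state,snapshot
from scipy.spatial.transform import Rotation as R
s=state();d=snapshot('wrist');T=np.eye(4);T[:3,:3]=R.from_quat(np.roll(s['tcp_rot'],-1)).as_matrix();T[:3,3]=s['tcp_pos']
P=T@d['hand_eye'];import pickle;pickle.dump((d,P,T),open('w1.pkl','wb'));cv2.imwrite('pics/w1.png',d['frame'])
print(T.round(3).tolist(),s['joints'].round(2),d['hand_eye'].round(2).tolist())
# clearance of body rect for cap grasp
hp=cv2.boxPoints(((531.6,190.5),(270.9,435.8),10.06));print(hp)
def sd(poly,p): return -cv2.pointPolygonTest(poly.astype(np.float32),tuple(map(float,p)),True)
for a in range(-90,90,15):
    t=np.radians(a);j=np.array([np.cos(t),np.sin(t)]);n=np.array([-j[1],j[0]]);c=np.array([472.5,-148.4])
    b=np.array([c+95*i*j+37.5*k*n for i,k in((1,1),(1,-1),(-1,-1),(-1,1))])
    h=min(min(sd(hp,p) for p in b),min(sd(b,p) for p in hp))
    print(a,'pink',round(sd(b,(583,-190))-30),'hot',round(h),'fingers small cap',[round(np.linalg.norm(c+q*j-[373.6,-182.6])-24) for q in(-65,65)])
E
```

```text
time: 1.48
tcp_pos: [520.5, -333.7, 217.6]
tcp_rot: [-0.004, 0.99, 0.141, -0.003]
contact_force: [-0.1, -0.1, -0.7]
width: 91.6
[[0.96, 0.279, -0.007, 520.454], [0.279, -0.96, 0.007, -333.661], [-0.005, -0.009, -1.0, 217.58], [0.0, 0.0, 0.0, 1.0]] [ 0.55  0.44 -0.1   1.59  0.04  1.13 -0.84] [[-0.0, -0.96, -0.28, 73.75], [1.0, -0.0, 0.0, 0.15], [-0.0, -0.28, 0.96, -156.95], [0.0, 0.0, 0.0, 1.0]]
[[ 3.6016986e+02  3.8138956e+02]
 [ 4.3629510e+02 -4.7710175e+01]
 [ 7.0303009e+02 -3.8955688e-01]
 [ 6.2690485e+02  4.2871017e+02]]
-90 pink 43 hot 6 fingers small cap [116, 80]
-75 pink 28 hot 8 fingers small cap [103, 95]
-60 pink 7 hot 3 fingers small cap [88, 109]
-45 pink -13 hot 8 fingers small cap [72, 121]
-30 pink -9 hot 32 fingers small cap [55, 131]
-15 pink -7 hot 50 fingers small cap [39, 139]
0 pink -14 hot 63 fingers small cap [24, 143]
15 pink 1 hot 60 fingers small cap [16, 146]
30 pink 24 hot 38 fingers small cap [19, 145]
45 pink 40 hot 20 fingers small cap [30, 142]
60 pink 49 hot 9 fingers small cap [46, 136]
75 pink 50 hot 4 fingers small cap [63, 127]
```

View pics/w1.png

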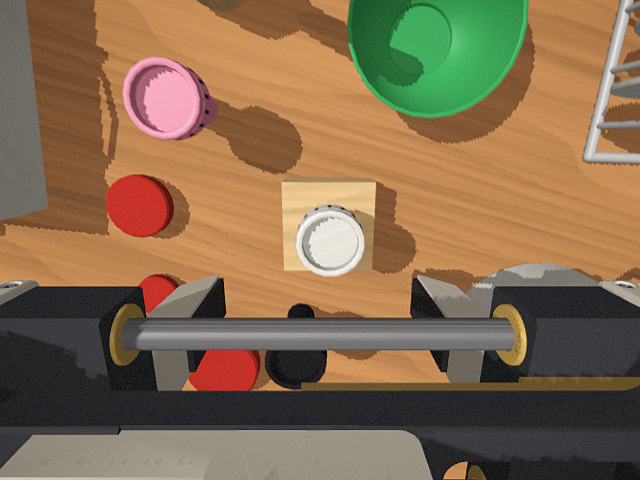

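The wrist view shows the head's rim at about (330,241), centred in the block, with the cap at (140,205), the pink head at (165,97) and the bowl at the top right. I'll measure the head and cap from this view.

```bash
cat >> h.py <<'E'
from scipy.spatial.transform import Rotation as R
def look():
    from plant import state,snapshot
    s=state();d=snapshot('wrist');T=np.eye(4);T[:3,:3]=R.from_quat(np.roll(s['tcp_rot'],-1)).as_matrix();T[:3,3]=s['tcp_pos']
    return d,T@d['hand_eye'],T
def find(d,P,guess,r,lo,hi,z,extra=None):
    """circle of things between heights lo..hi within r of guess"""
    w=cloud(d,P);m=(np.hypot(w[...,0]-guess[0],w[...,1]-guess[1])<r)&(w[...,2]>lo)&(w[...,2]<hi)
    if extra is not None:m&=extra
    o=hull_circ(d,P,m,z);return m.sum(),[(np.round(a,1),round(float(b),1)) for a,b in o],np.nanmedian(w[...,2][m]).round(1)
def go(T,target):
    """tool-axes shift in cm to bring the TCP to target"""
    return (T[:3,:3].T@(np.array(target)-T[:3,3])/10).round(2)
E
python3 - <<'E'
from h import *;import pickle
d,P,T=pickle.load(open('w1.pkl','rb'))
print(find(d,P,(512.5,-342.7),45,92,106,98))
print(find(d,P,(512.5,-342.7),45,95,106,98))
red=(d['frame'][...,2]>90)&(d['frame'][...,1]<60)
print(find(d,P,(472.5,-148.4),45,12,30,21,red))
print(find(d,P,(583,-190),45,92,110,98))
E
```

```text
(np.int64(1351), [(array([ 513.8, -345. ]), 28.9), (array([ 513.7, -345. ]), 28.6)], np.float64(96.6))
(np.int64(1202), [(array([ 513.4, -345.1]), 28.6), (array([ 513.4, -345.1]), 28.4)], np.float64(96.7))
(np.int64(3057), [(array([ 474.5, -153.2]), 33.4), (array([ 473.7, -153.5]), 32.5)], np.float64(19.7))
(np.int64(1957), [(array([ 585.6, -194.1]), 29.3), (array([ 585.6, -193.9]), 28.8)], np.float64(96.4))
```

```bash
python3 -m crank '[{"translation":[-1.0,0.8,0],"roll":0},{"translation":[0,0,2.5],"roll":0},{"translation":[0,0,2.5],"roll":0},{"translation":[0,0,2.5],"roll":0},{"translation":[0,0,2],"roll":0},{"translation":[0,0,0],"roll":0}]' 1
python3 - <<'E'
from h import *
d,P,T=look();print(T.round(3).tolist(),go(T,(513.3,-344,73)))
print(find(d,P,(513,-344),40,92,106,98))
E
```

```text
time: 2.28
tcp_pos: [499.0, -359.1, 120.4]
tcp_rot: [-0.001, 0.991, 0.132, -0.006]
contact_force: [-0.6, -0.7, -0.1]
width: 92.0
[[0.965, 0.261, -0.012, 499.027], [0.261, -0.965, 0.001, -359.091], [-0.012, -0.004, -1.0, 120.351], [0.0, 0.0, 0.0, 1.0]] [ 1.83 -1.07  4.72]
(np.int64(3186), [(array([ 513.6, -345.2]), 28.7), (array([ 513.7, -345.3]), 28.5)], np.float64(96.6))
```

```bash
python3 -m crank '[{"translation":[1.0,-0.6,0],"roll":0},{"translation":[0.8,-0.4,0],"roll":0},{"translation":[0,0,0],"roll":0},{"translation":[0,0,0],"roll":0}]'
python3 - <<'E'
from h import *
from plant import state
d,P,T=look();print(T.round(3).tolist(),state()['qd'].round(3),go(T,(513.5,-345,73)))
E
```

```text
time: 2.82
tcp_pos: [516.7, -345.5, 124.4]
tcp_rot: [0.001, 0.991, 0.131, -0.004]
contact_force: [-0.5, 0.0, 1.2]
width: 91.9
[[0.965, 0.26, -0.007, 516.675], [0.26, -0.965, -0.003, -345.451], [-0.007, 0.001, -1.0, 124.367], [0.0, 0.0, 0.0, 1.0]] [ 0.002  0.005  0.001  0.005 -0.001 -0.001 -0.001] [-0.26 -0.13  5.14]
```

```bash
python3 -m crank '[{"translation":[-0.25,-0.1,1.2],"roll":0},{"translation":[0,0,1.2],"roll":0},{"translation":[0,0,1.2],"roll":0},{"translation":[0,0,1.0],"roll":0},{"translation":[0,0,0],"roll":0},{"translation":[0,0,0],"roll":0}]'
python3 - <<'E'
from h import *
d,P,T=look();print(T.round(3).tolist(),go(T,(513.5,-345,73)))
E
```

```text
time: 3.62
tcp_pos: [512.3, -345.3, 73.8]
tcp_rot: [0.0, 0.991, 0.131, -0.005]
contact_force: [0.3, 0.1, -1.0]
width: 91.8
[[0.966, 0.26, -0.009, 512.292], [0.26, -0.966, -0.002, -345.262], [-0.009, -0.001, -1.0, 73.82], [0.0, 0.0, 0.0, 1.0]] [0.12 0.01 0.08]
```

```bash
python3 -m crank '[{"translation":[0.1,0,0],"roll":0},{"translation":[0,0,0],"roll":0},{"translation":[0,0,0],"roll":0},{"translation":[0,0,0],"roll":0},{"translation":[0,0,0],"roll":0},{"translation":[0,0,0],"roll":0}]' 0 30
python3 -m crank '[{"translation":[0,0,-1],"roll":0},{"translation":[0,0,-2],"roll":0},{"translation":[0,0,-3],"roll":0},{"translation":[0,0,-4],"roll":0},{"translation":[0,0,-4],"roll":0},{"translation":[0,0,-4],"roll":0},{"translation":[0,0,-2],"roll":0},{"translation":[0,0,0],"roll":0}]'
python3 - <<'E'
from h import *
import pickle
d,P,T=look();pickle.dump((d,P,T),open('w2.pkl','wb'));cv2.imwrite('pics/w2.png',d['frame']);print(T.round(3).tolist(),go(T,(513.0,293.4,280)))
E
```

```text
time: 4.42
tcp_pos: [513.9, -345.2, 75.0]
tcp_rot: [0.001, 0.991, 0.131, -0.004]
contact_force: [0.7, -0.5, 0.2]
width: 57.5
time: 5.42
tcp_pos: [513.8, -343.9, 283.6]
tcp_rot: [-0.0, 0.991, 0.131, -0.005]
contact_force: [-0.4, 0.2, -2.5]
width: 57.7
[[0.966, 0.26, -0.01, 513.842], [0.26, -0.966, -0.001, -343.868], [-0.01, -0.002, -1.0, 283.559], [0.0, 0.0, 0.0, 1.0]] [ 16.49 -61.56   0.3 ]
```

View pics/w2.png

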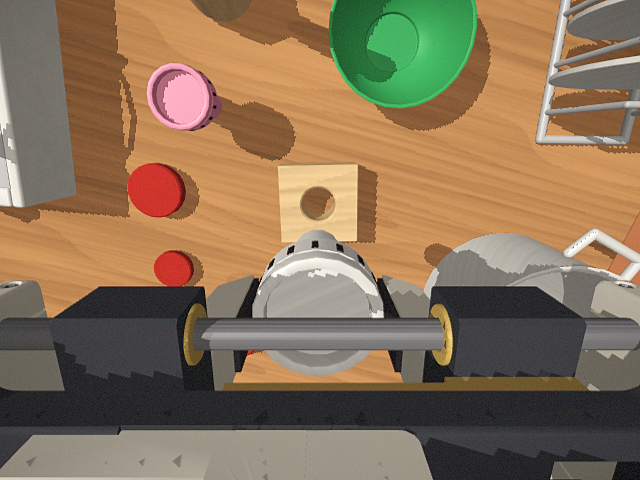

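```bash
python3 - <<'E'
from h import *;import pickle
d,P,T=pickle.load(open('w2.pkl','rb'))
t=cloud(d,d['hand_eye'])
m=(np.hypot(t[...,0],t[...,1])<38)&(t[...,2]<-17)&(t[...,2]>-32)
q=t[m];print(m.sum(),np.percentile(q,[1,50,99],axis=0).round(1))
# rim top height
m2=m.copy();m2[:,:255]=0;m2[:,385:]=0
c=cv2.convexHull(np.argwhere(m2)[:,::-1].astype(np.int32))[:,0]
for z in(-21,-23,-25): 
    w=pix(d,d['hand_eye'],c,z)[:,:2];print(z,circ(w),cv2.minEnclosingCircle(w.astype(np.float32)))
w=cloud(d,P);n=(np.abs(w[...,0]-513)<50)&(np.abs(w[...,1]+344)<50)&(w[...,2]>35)&(w[...,2]<46)
print('block',cv2.minAreaRect(pix(d,P,np.argwhere(n)[:,::-1],40)[:,:2].astype(np.float32)))
E
python3 -m crank '[{"translation":[1.1,-4.1,0],"roll":0},{"translation":[1.1,-4.1,0],"roll":0},{"translation":[1.1,-4.1,0],"roll":0},{"translation":[1.1,-4.1,0],"roll":0},{"translation":[1.1,-4.1,0],"roll":0},{"translation":[1.1,-4.1,0],"roll":0},{"translation":[1.1,-4.1,0],"roll":0},{"translation":[1.1,-4.1,0],"roll":0},{"translation":[1.1,-4.1,0],"roll":0},{"translation":[1.1,-4.1,0],"roll":0},{"translation":[1.1,-4.1,0],"roll":0},{"translation":[0,0,0],"roll":0},{"translation":[0,0,0],"roll":0}]'
python3 - <<'E'
from h import *
import pickle
d,P,T=look();pickle.dump((d,P,T),open('w3.pkl','wb'));cv2.imwrite('pics/w3.png',d['frame']);print(T.round(3).tolist(),go(T,(513.0,293.4,280)))
print(find(d,P,(513,293.4),40,93,110,100))
E
```

```text
4947 [[-28.4 -35.3 -31.1]
 [  9.4  -0.  -21.7]
 [ 27.   35.2 -17.2]]
-21 (array([-0.65580131,  0.49900279]), np.float64(29.049837459298274)) ((-0.6925768852233887, 0.7970998883247375), 29.664125442504883)
-23 (array([0.4389537 , 0.49404677]), np.float64(28.622456967469425)) ((0.40271854400634766, 0.7877590656280518), 29.22770881652832)
-25 (array([1.53370871, 0.48909074]), np.float64(28.19507647564056)) ((1.498014211654663, 0.7784166932106018), 28.791290283203125)
block ((512.7352294921875, -344.6256408691406), (89.10579681396484, 89.57990264892578), 15.13768482208252)
time: 7.1
tcp_pos: [502.2, 136.5, 263.8]
tcp_rot: [-0.003, 0.991, 0.13, -0.02]
contact_force: [0.1, -0.0, -2.8]
width: 57.8
[[0.965, 0.258, -0.041, 502.166], [0.259, -0.966, 0.0, 136.515], [-0.04, -0.011, -0.999, 263.806], [0.0, 0.0, 0.0, 1.0]] [  5.04 -14.89  -1.66]
(np.int64(1614), [(array([514.6, 291. ]), 26.4), (array([514.3, 290.8]), 26.0)], np.float64(98.4))
```

```bash
python3 -m crank '[{"translation":[0.8,-2.5,-0.3],"roll":0},{"translation":[0.9,-2.5,-0.3],"roll":0},{"translation":[0.9,-2.5,-0.3],"roll":0},{"translation":[0.9,-2.5,-0.3],"roll":0},{"translation":[0.8,-2.5,0],"roll":0},{"translation":[0.2,-1,0],"roll":0},{"translation":[0,0,0],"roll":0},{"translation":[0,0,0],"roll":0}]'
python3 - <<'E'
from h import *
import pickle
d,P,T=look();pickle.dump((d,P,T),open('w3.pkl','wb'));cv2.imwrite('pics/w3.png',d['frame']);print(T.round(3).tolist(),go(T,(513.0,293.4,280)))
print(find(d,P,(513,293.4),40,93,110,100))
E
```

```text
time: 8.15
tcp_pos: [514.3, 270.0, 272.3]
tcp_rot: [0.0, 0.992, 0.122, -0.023]
contact_force: [0.6, -0.2, -3.2]
width: 57.8
[[0.969, 0.242, -0.045, 514.279], [0.242, -0.97, -0.006, 270.044], [-0.045, -0.005, -0.999, 272.261], [0.0, 0.0, 0.0, 1.0]] [ 0.41 -2.3  -0.78]
(np.int64(1282), [(array([514.4, 292.6]), 25.9), (array([514.3, 292.7]), 25.6)], np.float64(98.6))
```

View pics/w3.png

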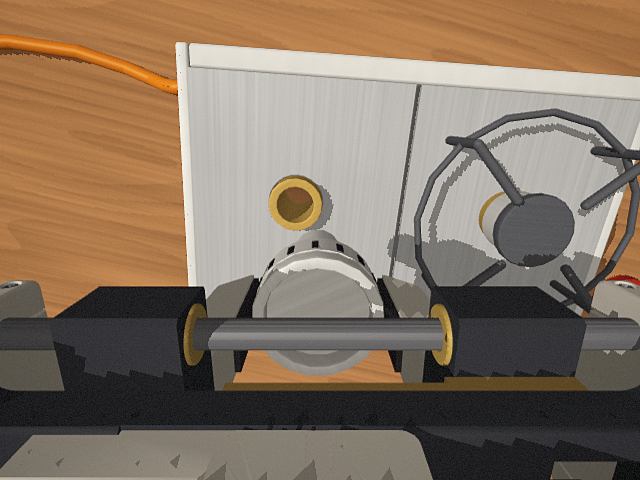

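```bash
python3 -m crank '[{"translation":[0.4,-1.1,0.8],"roll":0},{"translation":[0.3,-1.1,1.0],"roll":0},{"translation":[0.1,0,1.2],"roll":0},{"translation":[0.1,0,1.2],"roll":0},{"translation":[0.1,0,1.2],"roll":0},{"translation":[0.05,0,1.0],"roll":0},{"translation":[0,0,0],"roll":0},{"translation":[0,0,0],"roll":0}]'
cat >> h.py <<'E'
def headrep(T,c,off=(0.4,.5,-23),ax=(.009,.001,1)):
    """world rim and foot of the held head, and tool shift (cm) to set foot over c"""
    r=np.array(off);f=r+98*np.array(ax)
    W=lambda p:T[:3,:3]@p+T[:3,3]
    print('tcp',T[:3,3].round(1),'zaxis',T[:3,2].round(3),'rim',W(r).round(1),'foot',W(f).round(1))
    return (T[:3,:3].T@(np.array(c)-W(f))/10).round(2)
E
python3 - <<'E'
from h import *
import pickle
d,P,T=look();pickle.dump((d,P,T),open('w4.pkl','wb'));cv2.imwrite('pics/w4.png',d['frame'][100:400,150:500])
print(T.round(3).tolist());print(headrep(T,(514,292.9,104)))
print(find(d,P,(514,293.4),40,93,108,100))
E
```

```text
time: 9.2
tcp_pos: [516.4, 293.0, 202.4]
tcp_rot: [0.001, 0.992, 0.121, -0.023]
contact_force: [-0.3, -0.6, -2.8]
width: 57.2
[[0.97, 0.24, -0.046, 516.42], [0.24, -0.971, -0.007, 293.046], [-0.047, -0.004, -0.999, 202.369], [0.0, 0.0, 0.0, 1.0]]
tcp [516.4 293.  202.4] zaxis [-0.046 -0.007 -0.999] rim [518.  292.8 225.3] foot [514.3 292.2 127.4]
[ 0.09 -0.06  2.34]
(np.int64(1205), [(array([514.9, 293.1]), 25.7), (array([515. , 293.1]), 25.4)], np.float64(98.7))
```

View pics/w4.png

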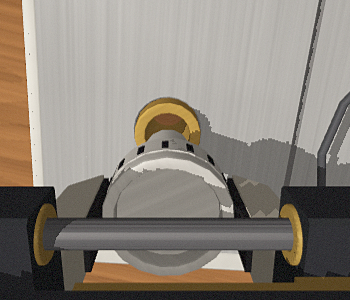

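```bash
python3 -m crank '[{"translation":[0.15,-0.08,0.6],"roll":0},{"translation":[0,0,0.8],"roll":0},{"translation":[0,0,0.6],"roll":0},{"translation":[0,0,0.2],"roll":0},{"translation":[0,0,0],"roll":0},{"translation":[0,0,0],"roll":0}]'
python3 - <<'E'
from h import *
import pickle
d,P,T=look();pickle.dump((d,P,T),open('w5.pkl','wb'));cv2.imwrite('pics/w5.png',cv2.resize(d['frame'][150:330,240:400],None,fx=3,fy=3))
print(headrep(T,(514.5,293,100)))
print(find(d,P,(514,293.4),40,93,108,100))
E
```

```text
time: 10.0
tcp_pos: [517.0, 294.3, 179.4]
tcp_rot: [0.001, 0.992, 0.121, -0.023]
contact_force: [-0.4, 0.6, -2.9]
width: 57.4
tcp [517.  294.3 179.4] zaxis [-0.045 -0.007 -0.999] rim [518.5 294.  202.4] foot [515.  293.5 104.5]
[-0.04  0.04  0.45]
(np.int64(1184), [(array([516. , 293.4]), 25.3), (array([515.7, 293.5]), 25.0)], np.float64(98.7))
```

View pics/w5.png

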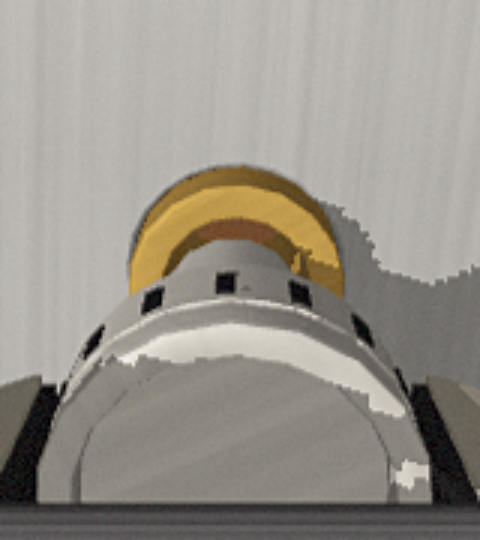

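The stem is centred on the tube sideways (both at column about 237 in the crop), and the bore shows in front of it. I'll start the insertion.

```bash
python3 -m crank '[{"translation":[0,0,0.4],"roll":0},{"translation":[0,0,0.4],"roll":0},{"translation":[0,0,0.5],"roll":0},{"translation":[0,0,0.5],"roll":0},{"translation":[0,0,0],"roll":0},{"translation":[0,0,0],"roll":0}]' - 15
python3 - <<'E'
from h import *
d,P,T=look()
print(headrep(T,(514.5,293,100)))
E
```

```text
time: 10.8
tcp_pos: [516.1, 294.1, 160.2]
tcp_rot: [0.001, 0.992, 0.121, -0.023]
contact_force: [-0.2, 0.5, -2.1]
width: 57.9
tcp [516.1 294.1 160.2] zaxis [-0.045 -0.007 -0.999] rim [517.7 293.9 183.2] foot [514.1 293.4  85.2]
[-0.04  0.04 -1.48]
```

```bash
python3 -m crank '[{"translation":[0,0,0.6],"roll":0},{"translation":[0,0,0.7],"roll":0},{"translation":[0,0,0.7],"roll":0},{"translation":[0,0,0.7],"roll":0},{"translation":[0,0,0.7],"roll":0},{"translation":[0,0,0.5],"roll":0},{"translation":[0,0,0],"roll":0},{"translation":[0,0,0],"roll":0}]'
python3 - <<'E'
from h import *
d,P,T=look()
print(headrep(T,(514.5,293,100)))
E
```

```text
time: 11.85
tcp_pos: [514.7, 293.5, 118.4]
tcp_rot: [0.001, 0.992, 0.121, -0.023]
contact_force: [0.8, 0.1, -2.3]
width: 57.9
tcp [514.7 293.5 118.4] zaxis [-0.045 -0.007 -0.999] rim [516.2 293.3 141.3] foot [512.7 292.8  43.4]
[-0.08 -0.   -5.66]
```

```bash
python3 -m crank '[{"translation":[0,0,0.4],"roll":0},{"translation":[0,0,0.4],"roll":0},{"translation":[0,0,0.4],"roll":0},{"translation":[0,0,0.2],"roll":0},{"translation":[0,0,0],"roll":0}]'
python3 - <<'E'
from h import *
d,P,T=look()
print(headrep(T,(514.5,293,100)))
E
```

```text
time: 12.52
tcp_pos: [514.2, 293.7, 104.8]
tcp_rot: [0.001, 0.992, 0.121, -0.022]
contact_force: [0.7, -0.5, -0.2]
width: 57.9
tcp [514.2 293.7 104.8] zaxis [-0.044 -0.006 -0.999] rim [515.7 293.5 127.8] foot [512.3 293.   29.9]
[-0.09  0.02 -7.02]
```

```bash
python3 -m crank '[{"translation":[0,0,0.15],"roll":0},{"translation":[0,0,0],"roll":0}]' - 8
python3 -m crank '[{"translation":[0,0,0],"roll":0},{"translation":[0,0,0],"roll":0},{"translation":[0,0,0],"roll":0},{"translation":[0,0,0],"roll":0},{"translation":[0,0,0],"roll":0}]' 1
python3 -m crank '[{"translation":[0,0,-1],"roll":0},{"translation":[0,0,-2],"roll":0},{"translation":[0,0,-3],"roll":0},{"translation":[0,0,-3],"roll":0},{"translation":[0,0,-2],"roll":0},{"translation":[0,0,0],"roll":0},{"translation":[0,0,0],"roll":0}]'
python3 - <<'E'
from h import *;import pickle
from plant import snapshot
d,P,T=look();print(T.round(3).tolist());cv2.imwrite('pics/w6.png',d['frame'])
print('wrist',find(d,P,(514,293.4),40,115,140,128))
w=cloud(d,P)
def tilt(w,c):
    m=(np.hypot(w[...,0]-c[0],w[...,1]-c[1])<21)&(w[...,2]>100)&(w[...,2]<135)
    q=w[m];A=np.c_[q[:,:2]-c,np.ones(len(q))];s=np.linalg.lstsq(A,q[:,2],rcond=None)[0];return m.sum(),s.round(3)
print(tilt(w,(514.5,293.2)))
t=snapshot('top');print('top',find(t,t['pose'],(514,293.4),40,118,140,128),tilt(cloud(t,t['pose']),(513.5,293.2)))
print('go',go(T,(473,-149,280)))
E
```

```text
time: 12.82
tcp_pos: [514.3, 293.9, 104.3]
tcp_rot: [0.0, 0.992, 0.121, -0.022]
contact_force: [-0.8, -0.7, -1.0]
width: 58.0
time: 13.45
tcp_pos: [514.3, 294.6, 104.0]
tcp_rot: [-0.0, 0.992, 0.121, -0.022]
contact_force: [0.4, -0.1, 0.4]
width: 91.5
time: 14.32
tcp_pos: [519.1, 295.3, 220.1]
tcp_rot: [-0.0, 0.992, 0.121, -0.021]
contact_force: [0.3, 0.1, -0.3]
width: 91.7
[[0.97, 0.24, -0.042, 519.081], [0.24, -0.971, -0.004, 295.346], [-0.042, -0.006, -0.999, 220.06], [0.0, 0.0, 0.0, 1.0]]
wrist (np.int64(4535), [(array([515.5, 293.7]), 29.6), (array([515.5, 293.7]), 29.0)], np.float64(117.6))
(np.int64(2160), array([ 1.00000e-03, -2.00000e-03,  1.16956e+02]))
top (np.int64(441), [(array([513. , 292.4]), 31.1), (array([512.6, 292.8]), 29.8)], np.float64(122.8)) (np.int64(241), array([ 1.40000e-02, -9.00000e-03,  1.19352e+02]))
go [-15.39  41.99  -5.61]
```

View pics/w6.png

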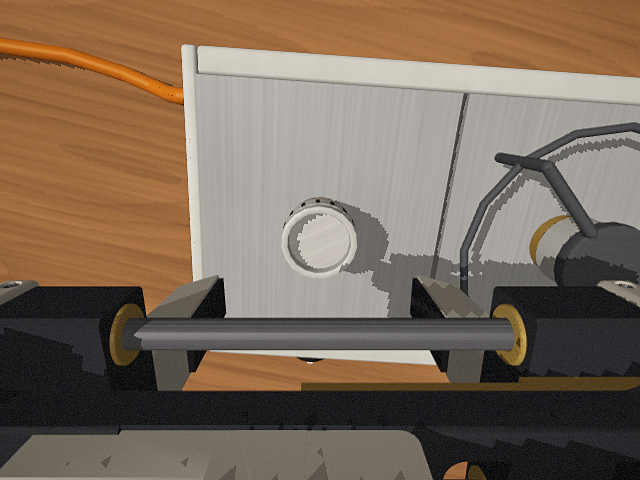

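The head is seated. The recess floor reads about 117 mm against the expected 118, it is level, and the rim is centred on the tube. The next job is the cap.

```bash
python3 -m crank '[{"translation":[0,0,-2],"roll":0},{"translation":[0,0,-3],"roll":0},{"translation":[-1.3,3.7,-0.5],"roll":0},{"translation":[-1.3,3.7,0],"roll":0},{"translation":[-1.3,3.7,0],"roll":0},{"translation":[-1.3,3.7,0],"roll":0},{"translation":[-1.3,3.7,0],"roll":0},{"translation":[-1.3,3.7,0],"roll":0},{"translation":[-1.3,3.7,0],"roll":0},{"translation":[-1.3,3.7,0],"roll":0},{"translation":[-1.3,3.7,0],"roll":0},{"translation":[-1.3,3.0,0],"roll":0},{"translation":[0,0,0],"roll":0},{"translation":[0,0,0],"roll":0}]'
python3 -m crank '[{"translation":[0,0,0],"roll":-10},{"translation":[0,0,0],"roll":-10},{"translation":[0,0,0],"roll":-10},{"translation":[0,0,0],"roll":-10},{"translation":[0,0,0],"roll":-10},{"translation":[0,0,0],"roll":-10},{"translation":[0,0,0],"roll":-10},{"translation":[0,0,0],"roll":-10},{"translation":[0,0,0],"roll":-10},{"translation":[0,0,0],"roll":-10},{"translation":[0,0,0],"roll":-10},{"translation":[0,0,0],"roll":0},{"translation":[0,0,0],"roll":0}]'
cat > cap.py <<'E'
from h import *;import sys
from plant import state
d,P,T=look();print(T.round(3).tolist(),state()['joints'].round(2),'jaw',np.degrees(np.arctan2(T[1,1],T[0,1])).round())
red=(d['frame'][...,2]>90)&(d['frame'][...,1]<60)
try:
    r=find(d,P,(473,-150),48,10,32,21,red);print(r);c=(r[1][0][0]+r[1][1][0])/2;print('go',go(T,(*c,float(sys.argv[1]))))
except Exception as e: print(e)
cv2.imwrite('pics/%s.png'%sys.argv[2],d['frame'])
E
python3 cap.py 120 c1
```

```text
time: 16.18
tcp_pos: [476.0, -100.7, 268.6]
tcp_rot: [0.0, 0.992, 0.122, -0.032]
contact_force: [0.8, 0.2, 0.4]
width: 92.1
time: 17.8
tcp_pos: [477.1, -82.1, 264.9]
tcp_rot: [-0.03, 0.431, 0.902, -0.016]
contact_force: [0.2, 0.4, 0.9]
width: 91.9
[[-0.626, 0.777, -0.068, 477.14], [0.778, 0.628, -0.003, -82.117], [0.041, -0.055, -0.998, 264.939], [0.0, 0.0, 0.0, 1.0]] [ 0.47  0.26 -0.51  1.76  0.14  1.22  0.6 ] jaw 39.0
(np.int64(2220), [(array([ 471. , -148.9]), 33.5), (array([ 471.4, -149. ]), 32.8)], np.float64(20.0))
go [-5.42 -3.86 14.52]
```

The tool has tilted about 0.068 rad inwards over the fast sideways moves. I'll check whether a quick outward move brings it back.

```bash
python3 -m crank '[{"translation":[-2.9,3.6,0],"roll":0},{"translation":[-2.9,3.6,0],"roll":0},{"translation":[-2.9,3.6,0],"roll":0},{"translation":[0,0,0],"roll":0},{"translation":[0,0,0],"roll":0}]'
python3 -c "
from h import *;d,P,T=look();print(T[:3,3],T[:3,2].round(3))"
python3 -m crank '[{"translation":[1.0,-1.2,0],"roll":0},{"translation":[1.0,-1.2,0],"roll":0},{"translation":[1.0,-1.2,0],"roll":0},{"translation":[1.0,-1.2,0],"roll":0},{"translation":[1.0,-1.2,0],"roll":0},{"translation":[0,0,0],"roll":0}]'
python3 -c "
from h import *;d,P,T=look();print(T[:3,3],T[:3,2].round(3))"
```

```text
time: 18.48
tcp_pos: [618.8, -81.6, 254.4]
tcp_rot: [-0.03, 0.436, 0.899, -0.017]
contact_force: [-0.5, 1.2, -0.4]
width: 91.8
[618.77608096 -81.58947067 254.38216477] [-0.07  -0.004 -0.998]
time: 19.27
tcp_pos: [533.3, -80.0, 262.8]
tcp_rot: [-0.029, 0.439, 0.898, -0.018]
contact_force: [1.1, 0.0, 1.1]
width: 91.8
[533.30786227 -80.00823413 262.75211288] [-0.068 -0.008 -0.998]
```

```bash
python3 -m crank '[{"translation":[-0.3,-1.3,1.0],"roll":0},{"translation":[-0.3,-1.4,1.4],"roll":0},{"translation":[-0.3,-1.4,1.5],"roll":0},{"translation":[-0.3,-1.4,1.5],"roll":0},{"translation":[-0.3,-1.4,1.5],"roll":0},{"translation":[-0.2,-0.8,1.4],"roll":0},{"translation":[0,0,0.9],"roll":0},{"translation":[0,0,0],"roll":0},{"translation":[0,0,0],"roll":0}]'
python3 cap.py 60 c2
```

```text
time: 20.45
tcp_pos: [474.6, -146.8, 168.1]
tcp_rot: [-0.029, 0.44, 0.897, -0.018]
contact_force: [-0.2, 0.3, -0.0]
width: 92.2
[[-0.611, 0.789, -0.069, 474.613], [0.791, 0.612, -0.007, -146.817], [0.036, -0.059, -0.998, 168.103], [0.0, 0.0, 0.0, 1.0]] [ 0.54  0.37 -0.47  1.87  0.21  1.01  0.63] jaw 38.0
(np.int64(3995), [(array([ 471.4, -149.6]), 32.9), (array([ 471.5, -149.7]), 32.4)], np.float64(20.0))
go [-0.42  0.21 10.81]
```

View pics/c2.png

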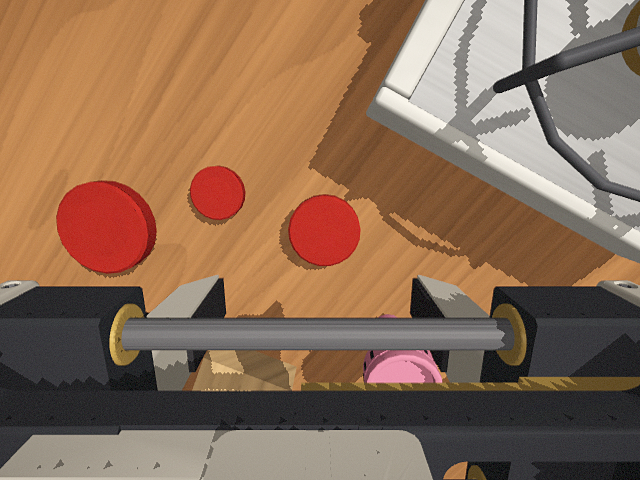

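The cap is at (325,230). The pink head at (403,368) and the hotplate corner at (368,110) are both well clear of the gripper body, so I'm descending.

```bash
python3 -m crank '[{"translation":[-0.3,0.2,1.2],"roll":0},{"translation":[-0.1,0,1.8],"roll":0},{"translation":[0,0,1.8],"roll":0},{"translation":[0,0,1.8],"roll":0},{"translation":[0,0,1.8],"roll":0},{"translation":[0,0,1.8],"roll":0},{"translation":[0,0,0.8],"roll":0},{"translation":[0,0,0],"roll":0},{"translation":[0,0,0],"roll":0}]'
python3 cap.py 6 c3
```

```text
time: 21.62
tcp_pos: [474.8, -148.3, 53.0]
tcp_rot: [-0.027, 0.439, 0.898, -0.017]
contact_force: [-1.0, -0.2, 0.5]
width: 91.7
[[-0.613, 0.787, -0.064, 474.832], [0.789, 0.614, -0.007, -148.332], [0.034, -0.055, -0.998, 53.028], [0.0, 0.0, 0.0, 1.0]] [ 0.49  0.52 -0.41  1.99  0.32  0.76  0.54] jaw 38.0
(np.int64(9169), [(array([ 470.9, -148.9]), 33.0), (array([ 471.1, -148.9]), 32.5)], np.float64(20.0))
go [ 0.03 -0.08  4.72]
```

```bash
python3 -m crank '[{"translation":[0,-0.1,0.9],"roll":0},{"translation":[0,0,1.0],"roll":0},{"translation":[0,0,1.0],"roll":0},{"translation":[0,0,0.8],"roll":0},{"translation":[0,0,0.6],"roll":0},{"translation":[0,0,0],"roll":0},{"translation":[0,0,0],"roll":0}]'
python3 cap.py 6 c4
```

```text
time: 22.55
tcp_pos: [471.5, -149.5, 7.6]
tcp_rot: [-0.027, 0.439, 0.898, -0.017]
contact_force: [0.2, 0.8, -0.5]
width: 91.7
[[-0.613, 0.787, -0.063, 471.512], [0.789, 0.614, -0.007, -149.478], [0.033, -0.054, -0.998, 7.623], [0.0, 0.0, 0.0, 1.0]] [ 0.46  0.59 -0.38  2.02  0.37  0.66  0.49] jaw 38.0
(np.int64(7818), [(array([ 470. , -147.7]), 32.2), (array([ 470.3, -147.7]), 31.8)], np.float64(19.9))
go [0.22 0.01 0.17]
```

```bash
python3 -m crank '[{"translation":[0.05,0,0.2],"roll":0},{"translation":[0,0,0],"roll":0},{"translation":[0,0,0],"roll":0},{"translation":[0,0,0],"roll":0},{"translation":[0,0,0],"roll":0}]' 0 20
python3 -m crank '[{"translation":[0,0,-0.6],"roll":0},{"translation":[0,0,-1],"roll":0},{"translation":[0,0,-1.5],"roll":0},{"translation":[0,0,-2],"roll":0},{"translation":[0,0,-2],"roll":0},{"translation":[0,0,-2],"roll":0},{"translation":[0,0,-2],"roll":0},{"translation":[0,0,-2.5],"roll":0},{"translation":[0,0,-2.5],"roll":0},{"translation":[0,0,-2.5],"roll":0},{"translation":[0,0,-2],"roll":0},{"translation":[0,0,0],"roll":0},{"translation":[0,0,0],"roll":0}]'
cat > held.py <<'E'
from h import *;import sys
from plant import state
d,P,T=look();print(T.round(3).tolist(),state()['width'])
red=(d['frame'][...,2]>90)&(d['frame'][...,1]<60)
t=cloud(d,d['hand_eye']);m=red&(np.hypot(t[...,0],t[...,1])<45)&(t[...,2]<0)&(t[...,2]>-40)
q=t[m];q=q[np.hypot(q[:,0],q[:,1])<28];s=np.linalg.lstsq(np.c_[q[:,:2],np.ones(len(q))],q[:,2],rcond=None)[0];print('top plane in tool',s.round(3),len(q))
r=np.linalg.norm([*s[:2],-1]);n=np.array([s[0],s[1],-1])/r;print('cap normal world',(T[:3,:3]@n).round(3))
c=cv2.convexHull(np.argwhere(m)[:,::-1].astype(np.int32))[:,0]
w=pix(d,d['hand_eye'],c,s[2])[:,:2];o=circ(w);print('circ tool',o,cv2.minEnclosingCircle(w.astype(np.float32)))
p=np.array([*o[0],s[2]]);print('cap top centre world',(T[:3,:3]@p+T[:3,3]).round(1))
cv2.imwrite('pics/%s.png'%sys.argv[1],d['frame'])
E
python3 held.py h1
```

```text
time: 23.22
tcp_pos: [471.5, -149.2, 6.1]
tcp_rot: [-0.026, 0.439, 0.898, -0.017]
contact_force: [-0.1, -0.5, -0.1]
width: 65.3
time: 24.85
tcp_pos: [483.7, -146.1, 228.8]
tcp_rot: [-0.023, 0.438, 0.898, -0.016]
contact_force: [0.3, 0.6, -1.7]
width: 65.3
[[-0.615, 0.787, -0.056, 483.713], [0.788, 0.615, -0.009, -146.11], [0.028, -0.05, -0.998, 228.833], [0.0, 0.0, 0.0, 1.0]] 65.41581498462659
top plane in tool [  0.034  -0.053 -13.989] 7611
cap normal world [-0.006  0.003  1.   ]
circ tool (array([ 0.8348102 , -0.82146543]), np.float64(33.09734809398679)) ((1.0795782804489136, 0.06065630540251732), 34.12238693237305)
cap top centre world [ 483.3 -145.8  242.9]
```

View pics/h1.png

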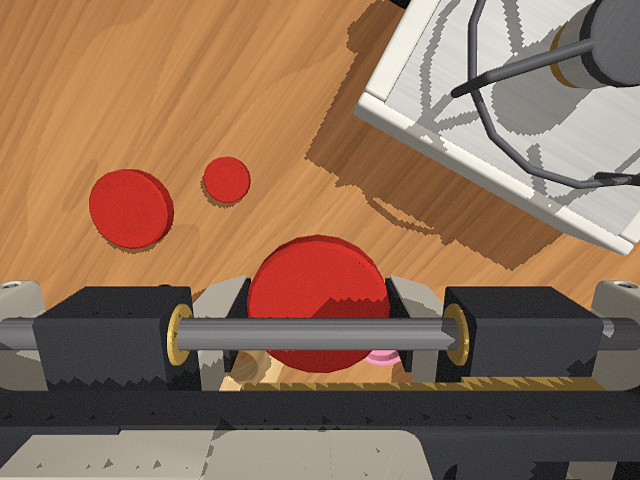

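The cap is held and level, with its normal within 0.007 rad of vertical. I'm carrying it slowly to the tube.

```bash
python3 -m crank '[{"translation":[0.8,0.7,0],"roll":0},{"translation":[1.5,1.33,0],"roll":0},{"translation":[1.5,1.33,0],"roll":0},{"translation":[1.5,1.33,0],"roll":0},{"translation":[1.5,1.33,0],"roll":0},{"translation":[1.5,1.33,0],"roll":0},{"translation":[1.5,1.33,0],"roll":0},{"translation":[1.5,1.33,0],"roll":0},{"translation":[1.5,1.33,0],"roll":0},{"translation":[1.5,1.33,0],"roll":0},{"translation":[1.5,1.33,0],"roll":0},{"translation":[1.5,1.33,0],"roll":0},{"translation":[1.5,1.33,0],"roll":0},{"translation":[1.5,1.33,0],"roll":0},{"translation":[1.5,1.33,0],"roll":0},{"translation":[1.5,1.33,0],"roll":0},{"translation":[1.5,1.33,0],"roll":0},{"translation":[1.0,0.9,0],"roll":0},{"translation":[0,0,0],"roll":0},{"translation":[0,0,0],"roll":0}]'
python3 held.py h2; python3 - <<'E'
from h import *
d,P,T=look();print(go(T,(514,293,215)))
for z in (120,):print(find(d,P,(515,293.5),40,121,138,128))
E
```

```text
time: 27.4
tcp_pos: [491.5, 221.9, 212.0]
tcp_rot: [-0.036, 0.433, 0.901, -0.021]
contact_force: [0.9, -0.3, -1.0]
width: 65.4
[[-0.623, 0.778, -0.083, 491.465], [0.781, 0.625, -0.006, 221.933], [0.047, -0.069, -0.997, 212.017], [0.0, 0.0, 0.0, 1.0]] 65.00508103956679
top plane in tool [  0.035  -0.052 -13.952] 7615
cap normal world [0.02  0.001 1.   ]
circ tool (array([ 0.78215052, -0.8144989 ]), np.float64(33.01492024208245)) ((1.0989247560501099, -0.7970495820045471), 34.01982498168945)
cap top centre world [491.5 222.1 226. ]
[ 4.16  6.17 -0.52]
(np.int64(2098), [(array([512.3, 293. ]), 28.8), (array([512.3, 293. ]), 28.5)], np.float64(126.5))
```

```bash
python3 -m crank '[{"translation":[0,0.9,0.3],"roll":0},{"translation":[-0.1,1.2,0.6],"roll":0},{"translation":[-0.1,1.2,0.8],"roll":0},{"translation":[-0.1,1.2,0.8],"roll":0},{"translation":[-0.1,1.0,0.8],"roll":0},{"translation":[0,0.5,0.7],"roll":0},{"translation":[0,0,0],"roll":0},{"translation":[0,0,0],"roll":0}]'
python3 held.py h3; python3 - <<'E'
from h import *
d,P,T=look();print(go(T,(514,293,165)))
print(find(d,P,(515,293.5),40,121,138,128))
w=cloud(d,P);H=d['hand_eye']
m=(np.hypot(w[...,0]-514,w[...,1]-293)<24)&(w[...,2]>110)&(w[...,2]<122);print('recess floor',hull_circ(d,P,m,118),w[m].mean(0))
E
```

```text
time: 28.5
tcp_pos: [541.4, 256.9, 163.6]
tcp_rot: [-0.036, 0.434, 0.9, -0.021]
contact_force: [-0.4, -0.5, -2.6]
width: 65.4
[[-0.621, 0.78, -0.084, 541.353], [0.783, 0.622, -0.007, 256.911], [0.047, -0.07, -0.996, 163.626], [0.0, 0.0, 0.0, 1.0]] 65.15159730995632
top plane in tool [  0.035  -0.053 -13.917] 7537
cap normal world [0.021 0.002 1.   ]
circ tool (array([ 0.90051709, -1.01161854]), np.float64(32.87921598380806)) ((0.9251694083213806, -0.6021522283554077), 34.17417907714844)
cap top centre world [541.2 257.1 177.6]
[4.53 0.11 0.07]
(np.int64(2722), [(array([512.9, 293.6]), 28.5), (array([513. , 293.6]), 28.3)], np.float64(126.6))
recess floor (((513.5139770507812, 292.63641357421875), 23.915786743164062), (array([513.51112469, 292.70109732]), np.float64(23.684502761390434))) [513.29673554 293.1413312  117.06651902]
```

View pics/h3.png

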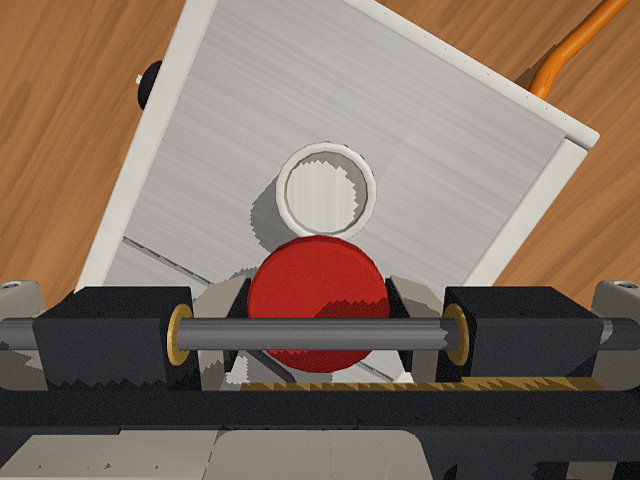

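Both views agree on the shift from cap to head: about 45 mm in tool x and 1.5 mm in tool y. The empty recess ring shows at (326,190) and the cap at (318,300).

```bash
python3 -m crank '[{"translation":[0.7,0,0],"roll":0},{"translation":[1.2,0,0],"roll":0},{"translation":[1.3,0,0],"roll":0},{"translation":[1.0,0,0],"roll":0},{"translation":[0.2,0,0],"roll":0},{"translation":[0,0,0],"roll":0},{"translation":[0,0,0],"roll":0}]'
cat > over.py <<'E'
from h import *;import sys
from plant import state
d,P,T=look();H=np.array([514.4,293.0]) 
for c in((-.1,0,-14),):
    w=T[:3,:3]@np.array(c)+T[:3,3];print('cap top',w.round(1),'err',(H-w[:2]).round(1),'bottom above rim',round(w[2]-21-128,1),'shift cm to seat+1',(T[:3,:3].T@np.array([*(H-w[:2]),142+1-w[2]])/10).round(2))
print(T[:3,2].round(3),state()['contact_force'].round(1))
cv2.imwrite('pics/%s.png'%sys.argv[1],cv2.resize(d['frame'][180:400,210:430],None,fx=2,fy=2))
E
python3 over.py o1
```

```text
time: 29.48
tcp_pos: [511.6, 294.5, 167.2]
tcp_rot: [-0.036, 0.433, 0.9, -0.021]
contact_force: [0.5, -0.3, -1.9]
width: 65.4
cap top [512.8 294.5 181.2] err [ 1.6 -1.5] bottom above rim 32.2 shift cm to seat+1 [-0.39  0.29  3.79]
[-0.082 -0.006 -0.997] [ 0.1 -0.  -2. ]
```

View pics/o1.png

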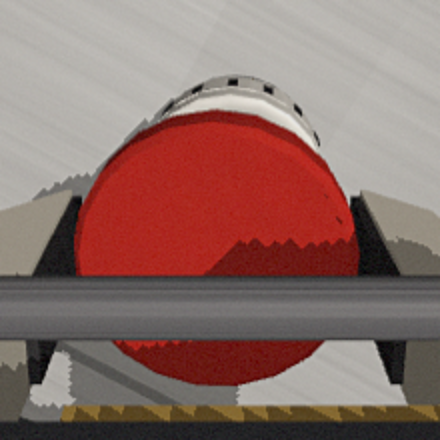

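```bash
python3 -m crank '[{"translation":[-0.1,0.1,0.6],"roll":0},{"translation":[-0.1,0.1,0.6],"roll":0},{"translation":[-0.05,0.05,0.6],"roll":0},{"translation":[-0.05,0,0.5],"roll":0},{"translation":[0,0,0],"roll":0},{"translation":[0,0,0],"roll":0}]'
python3 over.py o2
```

```text
time: 30.28
tcp_pos: [514.1, 292.3, 141.5]
tcp_rot: [-0.036, 0.434, 0.9, -0.021]
contact_force: [0.1, -0.2, -1.6]
width: 65.5
cap top [515.3 292.3 155.4] err [-0.9  0.7] bottom above rim 6.4 shift cm to seat+1 [0.05 0.06 1.24]
[-0.083 -0.007 -0.997] [ 0.6  0.2 -2. ]
```

```bash
python3 -m crank '[{"translation":[0.1,0.05,0.2],"roll":0},{"translation":[0,0,0.3],"roll":0},{"translation":[0,0,0.2],"roll":0},{"translation":[0,0,0],"roll":0},{"translation":[0,0,0],"roll":0}]'
python3 over.py o3
```

```text
time: 30.95
tcp_pos: [513.3, 293.6, 134.4]
tcp_rot: [-0.036, 0.434, 0.9, -0.021]
contact_force: [-0.1, -0.1, -2.6]
width: 65.2
cap top [514.5 293.6 148.4] err [-0.1 -0.6] bottom above rim -0.6 shift cm to seat+1 [-0.07 -0.01  0.54]
[-0.082 -0.007 -0.997] [ 0.1 -0.4 -2.1]
```

Now 3 mm more, in small steps, watching the force.

```bash
python3 -m crank '[{"translation":[-0.06,0,0.15],"roll":0},{"translation":[0,0,0.15],"roll":0},{"translation":[0,0,0],"roll":0},{"translation":[0,0,0],"roll":0}]'
python3 over.py o3
```

```text
time: 31.5
tcp_pos: [513.5, 293.0, 131.2]
tcp_rot: [-0.036, 0.434, 0.9, -0.021]
contact_force: [-0.3, -0.2, -2.3]
width: 65.2
cap top [514.7 293.  145.2] err [-0.3 -0. ] bottom above rim -3.8 shift cm to seat+1 [ 0.   -0.01  0.22]
[-0.082 -0.007 -0.997] [-1.3  0.5 -1.9]
```

```bash
python3 -m crank '[{"translation":[0,0,0.15],"roll":0},{"translation":[0,0,0.12],"roll":0},{"translation":[0,0,0],"roll":0},{"translation":[0,0,0],"roll":0}]'
python3 over.py o3
```

```text
time: 32.05
tcp_pos: [513.2, 293.2, 128.4]
tcp_rot: [-0.036, 0.434, 0.9, -0.021]
contact_force: [-0.4, -0.4, -1.5]
width: 65.4
cap top [514.4 293.3 142.4] err [ 0.  -0.3] bottom above rim -6.6 shift cm to seat+1 [-0.02 -0.02 -0.06]
[-0.082 -0.006 -0.997] [-0.9  0.6 -1.3]
```

```bash
python3 -m crank '[{"translation":[0,0,0.08],"roll":0},{"translation":[0,0,0],"roll":0}]' - 6
python3 -m crank '[{"translation":[0,0,0],"roll":0},{"translation":[0,0,0],"roll":0},{"translation":[0,0,0],"roll":0},{"translation":[0,0,0],"roll":0},{"translation":[0,0,0],"roll":0}]' 1
python3 -m crank '[{"translation":[0,0,-0.6],"roll":0},{"translation":[0,0,-1],"roll":0},{"translation":[0,0,-2],"roll":0},{"translation":[0,0,-3],"roll":0},{"translation":[0,0,-2],"roll":0},{"translation":[-2,0,0],"roll":0},{"translation":[-2,0,0],"roll":0},{"translation":[0,0,0],"roll":0},{"translation":[0,0,0],"roll":0}]'
python3 - <<'E'
from h import *
from plant import snapshot,state
d,P,T=look();print(T[:3,3],state()['width'],state()['contact_force'].round(1))
t=snapshot('top');sc=snapshot('scene')
for n,d,P in(('wrist',d,P),('top',t,t['pose']),('scene',sc,sc['pose'])):
    f=cv2.cvtColor(d['frame'],cv2.COLOR_BGR2HSV);red=((f[...,0]<8)|(f[...,0]>172))&(f[...,1]>150)&(f[...,2]>50)
    print(n,find(d,P,(514.3,293.2),48,134,155,142,red))
    w=cloud(d,P);m=red&(np.hypot(w[...,0]-514.3,w[...,1]-293.2)<30)&(w[...,2]>135)&(w[...,2]<152);q=w[m]
    print('  plane',np.linalg.lstsq(np.c_[q[:,:2]-[514.3,293.2],np.ones(len(q))],q[:,2],rcond=None)[0].round(3),m.sum())
d=t;P=t['pose']
print('bowl',find(d,P,(703,-376),80,50,70,60),'pot',find(d,P,(437,-612),110,125,150,135))
w=cloud(d,P);m=(np.hypot(w[...,0]-757,w[...,1]+183)<60)&(w[...,2]>60)&(w[...,2]<300);q=w[m];print('masher',m.sum(),((np.percentile(q,2,0)+np.percentile(q,98,0))/2).round(1),q[:,2].max())
p=np.load if 0 else None
import pickle;t0=pickle.load(open('top.pkl','rb'));w=cloud(t0,t0['pose']);m=(np.hypot(w[...,0]-757,w[...,1]+183)<60)&(w[...,2]>60)&(w[...,2]<300);q=w[m];print('masher0',m.sum(),((np.percentile(q,2,0)+np.percentile(q,98,0))/2).round(1))
E
```

```text
time: 32.35
tcp_pos: [513.1, 293.3, 127.7]
tcp_rot: [-0.036, 0.434, 0.9, -0.021]
contact_force: [-0.9, 0.3, -2.1]
width: 65.9
time: 32.98
tcp_pos: [513.6, 293.5, 128.3]
tcp_rot: [-0.035, 0.434, 0.9, -0.02]
contact_force: [0.5, -0.1, 0.2]
width: 91.7
time: 34.1
tcp_pos: [547.9, 258.7, 215.6]
tcp_rot: [-0.035, 0.435, 0.899, -0.021]
contact_force: [0.4, 0.6, 0.2]
width: 92.1
[547.8564322  258.73271814 215.63377756] 91.7562598508939 [ 0.8 -0.2 -0.1]
wrist (np.int64(7319), [(array([513.8, 291.5]), 32.4), (array([513.7, 291.7]), 32.1)], np.float64(141.0))
  plane [-1.00000e-03 -3.00000e-03  1.41045e+02] 6377Traceback (most recent call last):
  File "<stdin>", line 7, in <module>
  File "h.py", line 27, in find
    o=hull_circ(d,P,m,z);return m.sum(),[(np.round(a,1),round(float(b),1)) for a,b in o],np.nanmedian(w[...,2][m]).round(1)
  File "h.py", line 15, in hull_circ
    c=max(cv2.findContours(mask.astype(np.uint8),cv2.RETR_EXTERNAL,cv2.CHAIN_APPROX_NONE)[0],key=cv2.contourArea)
ValueError: max() iterable argument is empty
```

The cap lies flat. Its top reads 141 mm against an expected 142, where this camera has been reading about 1 mm low, and its slope is 0.003. The arm blocks the top view, so I'll check the bystanders and hand in.

```bash
python3 - <<'E'
from h import *
from plant import snapshot,state,hand_in
import pickle
t=snapshot('top');P=t['pose']
for f in (lambda:find(t,P,(703,-376),80,50,70,60),lambda:find(t,P,(437,-612),110,125,150,135)):
    try: print(f())
    except Exception as e: print(e)
for d in(pickle.load(open('top.pkl','rb')),t):
    w=cloud(d,P);m=(np.hypot(w[...,0]-757,w[...,1]+183)<60)&(w[...,2]>60)&(w[...,2]<300);print('masher',m.sum(),np.median(w[m],0).round(1))
s=state();print(s['time'],np.abs(s['qd']).max(),s['width']);print(hand_in())
E
```

```text
(np.int64(524), [(array([ 703.1, -375.8]), 71.6), (array([ 703.1, -375.8]), 71.2)], np.float64(58.6))
(np.int64(1134), [(array([ 436.7, -611.9]), 103.7), (array([ 437.1, -612.2]), 102.9)], np.float64(133.4))
masher 511 [ 704.9 -180.3  150. ]
masher 510 [ 705.4 -180.2  145.7]
34.3 0.0034636115191095506 91.57154058463514
the job is handed in; nothing more can be done
None
```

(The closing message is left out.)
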